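# Put the tyre levers back in their pinned holder

### The arm

A 6-joint arm with a two-finger parallel gripper is mounted at the origin on a cart in front of the work surface, level with it; the furniture and walls round the work are solid. World frame = base frame: x ahead of the robot, y to its left, z up, the work surface at z = 0. Lengths are in m, angles in rad, forces in N, time in s.
With the tool pointing down it reaches from about 0.25 to 0.725 m from the base axis. Payload 4 kg.
Tool frame: the origin (TCP) lies where the fingers leave the gripper's body, on its centre line; the fingertips stand 73 mm ahead of it and the grasp point (between the pads) lies 54 mm ahead of it (bot.tips_ahead is the z of the fingertips in the tool frame, in m); z points along the fingers, y is the direction in which the jaws open and shut (so a half turn about z gives the same grasp; the last joint's range is limited). The gripper opens to 85 mm and grips with 20 to 120 N. Pads are 22 mm wide; open, the fingers measure 114 mm over their backs; the gripper's body (76 mm by 85 mm) begins 54 mm behind the grasp point. The pads swing forward as they close: fully open they stand 13 mm farther back than shut.
Start: joints at [1.183, 0.241, 0.005, 1.335, 0, 1.571], TCP at [0.189, 0.463, 0.304] pointing down, gripper open.
Joint ranges: [-2.72, 2.72], [-1.05, 1.87], [-1.09, 1.28], [-1.99, 2.15], [-1.42, 1.44], [-3.14, 3.14]. Speed limits (rad/s): [2.79, 2.79, 3.14, 3.14, 3.14, 3.14].

### API

Orientations are given as a unit quaternion [x, y, z, w].
In Python, from workcell import readout, camera, get_calibration, order, bot gives the robot as it stands.
- The arm moves only by the tool send_rows, never from a script. Its argument "moves" is a list of rows, each a list of 3 entries, a list of its own where there are three numbers: the shift along the tool's x, y, z in mm, then the turn, a rotation vector about the tool's x, y, z in rad, then the finger opening in mm, from 0 to 85.4. In form: [[[dx, dy, dz], [ax, ay, az], grip], ...]. A call has 1 to 12 rows; each row is the pose to reach, as a shift and turn from the pose measured when the call began, along the tool's axes at that moment; what a row does not reach only later rows make up. A row lasts 1/12 s, in which the tool goes at most 41.7 mm and 7.16 degrees, less where a joint would pass 70% of its speed; a pose out of reach is approached as far as the arm can. A call with a gripper value outside its range is refused whole. The fingers move at their own pace and stop on an object; the grip force is fixed at half the most. Time passes only in rows, so rows that repeat a pose let the fingers close. It gives the time, the measured TCP pose, the force and the opening at its end, in the units of the state.
- readout.get_obs(): the state, without advancing time (a new reading comes with each control period).
- camera(name): name is "side" or "top" or "wrist"; returns the picture (480x640x3 uint8, red, green, blue); there is no depth.
- get_calibration(name): a dict with "fx", "fy", "cx", "cy" (pixels), "k1" (the pictures are not rectified: a ray, as slopes to the right and down, at radius r is drawn at 1 + k1 r^2 times it, then the intrinsics apply), "R" (3x3) and "t" (3): a world point X has camera coordinates R X + t. Camera axes: x right, y down, z forward; pixel columns grow to the right and rows downward; lengths in m; the calibration is good to about 2 mm. A picture is of the moment at which its call begins: read the wrist's pose just before it. get_calibration takes no time and is no camera call; for the wrist camera it gives the pose at the moment of the call.
- order.job_done(): hands the job in, once; it reports no verdict.
The state is a dict: "clock": time; "joint_pos": joint angles; "joint_vel": joint speeds; "tau": joint torques, N m; "eef_pos": TCP position; "tool_rot": TCP orientation; "ft_force": force on the tool from outside, world axes, zero at the start; "ft_torque": the same for the moment, N m; "grip_width": finger opening in m.
Only numpy, scipy, OpenCV 4.12 (cv2) and the standard library are available. Lean on these libraries where they do the work, as an engineer would, in place of code of your own. Each camera call takes 0.05 s, during which the arm holds its last target. There are 200 camera calls.

### The job

Put the three tyre levers away in the plywood holder: lay each one flat and centred in the cradle of its own colour. Then fit the loose aluminium retaining bar across them, pushed fully down with its two holes over the dowel pins, and let go. The two screwdrivers lying among the levers stay where they are.

Things in the scene. Friction and masses are not known exactly. Their poses are not given: they have to be found in the camera images.
- lever_blue: blue plastic tyre lever, a flat slightly bowed strip lying flat on the bench, 122 long (its y axis) x 19 wide (its x axis) x 11 high; loose, 15 g; origin at the centre of its underside, z up. Grasp it across its width near the middle. Its two ends are equivalent here.
- lever_yellow: yellow plastic tyre lever, a flat slightly bowed strip lying flat on the bench, 122 long (its y axis) x 19 wide (its x axis) x 11 high; loose, 15 g; origin at the centre of its underside, z up. Grasp it across its width near the middle. Its two ends are equivalent here.
- lever_red: red plastic tyre lever, a flat slightly bowed strip lying flat on the bench, 122 long (its y axis) x 19 wide (its x axis) x 11 high; loose, 15 g; origin at the centre of its underside, z up. Grasp it across its width near the middle. Its two ends are equivalent here.
- cradle_blue: blue cradle for one lever, fixed on the holder; 46 wide (x), 108 long (y), 20 high; origin: centre of its underside, 10 above the bench, z up. Near each end (|y| 32 to 54) a flat rest, 6 above the origin, between side walls 36 apart; no walls for |y| < 32 (room for fingers). The lever lies along y, either way round, its underside 6 above the origin. Neighbour cradles are 62 apart.
- cradle_yellow: yellow cradle for one lever, fixed on the holder; 46 wide (x), 108 long (y), 20 high; origin: centre of its underside, 10 above the bench, z up. Near each end (|y| 32 to 54) a flat rest, 6 above the origin, between side walls 36 apart; no walls for |y| < 32 (room for fingers). The lever lies along y, either way round, its underside 6 above the origin. Neighbour cradles are 62 apart.
- cradle_red: red cradle for one lever, fixed on the holder; 46 wide (x), 108 long (y), 20 high; origin: centre of its underside, 10 above the bench, z up. Near each end (|y| 32 to 54) a flat rest, 6 above the origin, between side walls 36 apart; no walls for |y| < 32 (room for fingers). The lever lies along y, either way round, its underside 6 above the origin. Neighbour cradles are 62 apart.
- holder: plywood base of the lever holder, fixed, 276 (x) x 120 (y) x 10; origin: centre of its underside, z up. Cradles at x = -62, 0, 62, their y along its y; which is where varies. At x = -120 and 120, y = 0: boss of 24 diameter, top at z 32, with a steel dowel of 8 diameter up to z 51, tapered over the last 7. Levers in the cradles reach up to 27, so the bar on the bosses clears them by 5.
- bar: loose aluminium retaining bar, 220 g, 266 (x) x 36 (y) x 8, a hole of 11 diameter at x = -120 and at 120; on its middle a black grip block 56 (x) x 24 (y), from 8 to 36 above the underside: grasp it across the 24. Origin: centre of the underside, z up; starts flat, block up. Seated, its underside is 32 above the bench, a dowel in each hole, its x along the holder's x, either way round.
- driver_yellow: bystander: screwdriver with a yellow handle, 31 x 182 (y) x 30, lying on the bench; origin under its centre. Not to be moved.
- driver_red: bystander: screwdriver with a red handle, 31 x 207 (y) x 30, lying on the bench; origin under its centre. Not to be moved.
Things that resemble listed ones, but are neither listed nor needed, are in the scene too. Of the things that look like the lever_red, the largest one is meant.

How it is judged:
On the way, in this order (a step that is already met when the one before it is completed fails the run):
1. all three levers lie released in the cradles of their own colour (x of lever_blue in the frame of cradle_blue between -0.01 and 0.01 m and y of lever_blue in the frame of cradle_blue between -0.015 and 0.015 m and z of lever_blue in the frame of cradle_blue between 0.002 and 0.01 m and angle between the y axis of lever_blue and the y axis of cradle_blue, either way round below 0.25 rad and angle between each of lever_blue, lever_yellow, lever_red's own z axis and vertical below 0.15 rad and contact force between the fingers and lever_blue below 0.1 N and linear speed of each of lever_blue, lever_yellow, lever_red below 0.02 m/s and x of lever_yellow in the frame of cradle_yellow between -0.01 and 0.01 m and y of lever_yellow in the frame of cradle_yellow between -0.015 and 0.015 m and z of lever_yellow in the frame of cradle_yellow between 0.002 and 0.01 m and angle between the y axis of lever_yellow and the y axis of cradle_yellow, either way round below 0.25 rad and contact force between the fingers and lever_yellow below 0.1 N and x of lever_red in the frame of cradle_red between -0.01 and 0.01 m and y of lever_red in the frame of cradle_red between -0.015 and 0.015 m and z of lever_red in the frame of cradle_red between 0.002 and 0.01 m and angle between the y axis of lever_red and the y axis of cradle_red, either way round below 0.25 rad and contact force between the fingers and lever_red below 0.1 N), for 0.2 s.
2. the retaining bar is seated over both dowels and released (x of bar in the frame of holder between -0.004 and 0.004 m and y of bar in the frame of holder between -0.004 and 0.004 m and z of bar in the frame of holder between 0.029 and 0.035 m and angle between the x axis of bar and the x axis of holder, either way round below 0.06 rad and angle between bar's own z axis and vertical below 0.05 rad and contact force between the fingers and bar below 0.1 N and linear speed of bar below 0.02 m/s), for 0.2 s.
At the end, for the whole second after the job is handed in: Each lever flat in its colour's cradle (10 mm across, 15 mm along, 0.25 rad, tilt under 0.15 rad, underside 2 to 10 mm above the cradle origin); bar on both dowels (centre within 4 mm, 0.06 rad, tilt under 0.05 rad, underside 29 to 35 mm above the bench); all released and at rest (all of step 1 and all of step 2); the robot touches nothing.
It fails at once if the yellow screwdriver is moved more than 30 mm (distance of driver_yellow from where it was at the start of the episode above 0.03 m).
It fails at once if the red screwdriver is moved more than 30 mm (distance of driver_red from where it was at the start of the episode above 0.03 m).
It also fails if it takes over 106 s, if anything falls off the work surface, if the arm or the gripper's body presses on something with over 40 N, if the wrist force passes 120 N, or if a joint passes its speed limit or range.

## Working session

There is one attempt and no reset: what is moved stays moved. The work goes in short steps, Python scripts to look and compute and a tool call to move; the robot and the scene stay as the last step left them, time stands still between calls to the robot, and variables do not carry over. Pictures are saved under pics/ and viewed, about 12 in all and at most 16, crops included, and the job is handed in when it is done.

Besides the shell and the picture viewer there is one more tool, called after "Request:" in YAML: its name, and indented under it one key for each argument. send_rows: Moves the arm, as the interface text tells. Its arguments: {"type":"object","properties":{"moves":{"type":"array","items":{"type":"array"}}},"required":["moves"]}

```bash
mkdir -p pics; ls; python3 - <<'E'
from workcell import readout,camera,get_calibration,order,bot
import cv2,numpy as np
print(readout.get_obs())
for n in("top","side"):
    im=camera(n); cv2.imwrite(f"pics/{n}0.png",im[:,:,::-1]); 
    print(n,get_calibration(n))
print(get_calibration("wrist"))
E
```

```text
pics
{'clock': 0.0, 'joint_pos': array([ 1.18296593e+00,  2.41401363e-01,  3.73903159e-03,  1.33518281e+00,
       -6.24043015e-06,  1.57076705e+00]), 'joint_vel': array([-0.00030023,  0.00059261,  0.00077249, -0.00042068, -0.00023978,
       -0.00077542]), 'tau': array([ 3.47813075e-04, -3.72318184e+01,  2.52407295e+01,  1.68956921e-02,
        6.69438418e-05, -2.72523231e-06]), 'eef_pos': array([0.18891424, 0.46243081, 0.30302424]), 'tool_rot': array([ 1.92687710e-01,  9.81259597e-01, -1.00580316e-03, -1.94358038e-04]), 'ft_force': array([-0.07482479,  0.07635016,  0.09468323]), 'ft_torque': array([ 0.03753019,  0.02970042, -0.03411969]), 'grip_width': 0.08543151908133624}
top {'fx': 488.6300684438068, 'fy': 488.6300684438068, 'cx': 313.42571297502644, 'cy': 239.03648446911149, 'k1': -0.0010997516501104847, 'R': array([[ 0.00247325, -0.99987492,  0.01562107],
       [-0.99767954, -0.00353008, -0.06799324],
       [ 0.06803988, -0.01541666, -0.99756348]]), 't': array([0.04211333, 0.51385964, 1.16361467])}
side {'fx': 449.9237308710541, 'fy': 449.9237308710541, 'cx': 320.29237083073906, 'cy': 235.88898597775034, 'k1': -0.004129031876584561, 'R': array([[ 0.99995739,  0.00911459, -0.00146168],
       [ 0.00322113, -0.49291878, -0.87006936],
       [-0.00865082,  0.87002759, -0.49292714]]), 't': array([-0.52252607,  0.05812844,  0.8546763 ])}
{'fx': 380.09695373665045, 'fy': 380.09695373665045, 'cx': 319.484245300849, 'cy': 237.78876900188789, 'k1': -0.0506517078726068, 'R': array([[ 0.37898486,  0.92540108, -0.00181884],
       [ 0.8789356 , -0.35933921,  0.31360411],
       [ 0.28955601, -0.12044985, -0.94955208]]), 't': array([-0.49917516, -0.04030068,  0.38043017])}
```

View pics/top0.png

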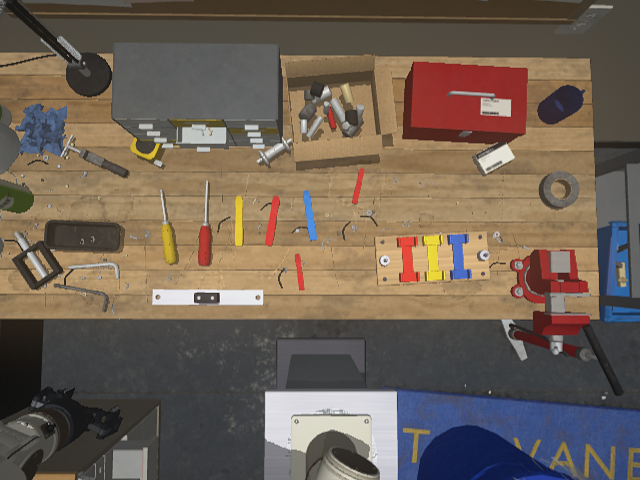

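View pics/side0.png

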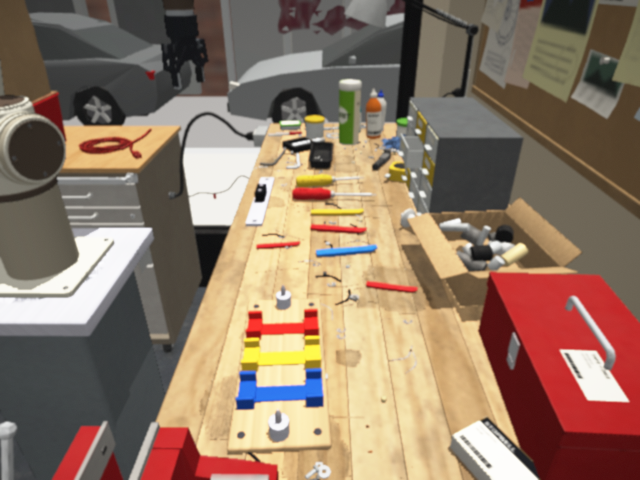

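Top view: red candidates are (272,220) long, (358,186) short and (299,272) short. The longest, at (272,220), fits "largest". Yellow lever is at (239,220), blue (310,215), bar (207,297), and the holder (432,258) has red, yellow, blue from left to right.

```bash
cat > h.py <<'E'
from workcell import readout,camera,get_calibration,order,bot
import cv2,numpy as np
from scipy.spatial.transform import Rotation as Ro
def pose(): 
    o=readout.get_obs(); return o["eef_pos"],Ro.from_quat(o["tool_rot"]),o
def ray(c,uv,z):
    uv=np.atleast_2d(uv).astype(float); d=(uv-[c["cx"],c["cy"]])/[c["fx"],c["fy"]]; s=d.copy()
    for _ in range(8): s=d/(1+c["k1"]*(s**2).sum(1,keepdims=True))
    R=np.array(c["R"]); o=-R.T@c["t"]; w=np.c_[s,np.ones(len(s))]@R
    return (o+w*((z-o[2])/w[:,2:]))
HSV={"red":[((0,150,90),(8,255,255)),((172,150,90),(180,255,255))],"yellow":[((22,150,110),(34,255,255))],"blue":[((100,120,90),(118,255,255))],"white":[((0,0,190),(180,40,255))],"black":[((0,0,0),(180,90,70))]}
def blobs(im,col,z,c,roi,amin=60):
    hsv=cv2.cvtColor(im,cv2.COLOR_RGB2HSV); m=sum(cv2.inRange(hsv,*r) for r in HSV[col])
    x0,y0,x1,y1=roi; k=np.zeros_like(m); k[y0:y1,x0:x1]=m[y0:y1,x0:x1]
    out=[]
    for ct in cv2.findContours(k,cv2.RETR_EXTERNAL,cv2.CHAIN_APPROX_NONE)[0]:
        if cv2.contourArea(ct)<amin: continue
        p=ray(c,ct[:,0],z)[:,:2]*1000
        (cx,cy),(w,h),a=cv2.minAreaRect(p.astype(np.float32))
        if w<h: w,h,a=h,w,a+90
        out.append(dict(px=ct[:,0].mean(0).round(),c=(round(cx,1),round(cy,1)),size=(round(w),round(h)),ang=round((a+90)%180-90,1)))
    return out
def togo(target,yaw=None):
    """shift in tool axes (mm) to TCP target (m); turn about tool z so tool y lies along world angle yaw (deg), or None"""
    p,R,o=pose(); d=R.inv().apply(np.array(target)-p)*1000
    # keep vertical: give correcting rotvec
    v=None
    if yaw is not None:
        best=None
        for k in(0,180):
            a=np.radians(yaw+k); y=np.array([np.cos(a),np.sin(a),0]); zz=np.array([0,0,-1.]); M=np.c_[np.cross(y,zz),y,zz]
            r=(R.inv()*Ro.from_matrix(M)).as_rotvec()
            q6=o["joint_pos"][5]
            if best is None or np.linalg.norm(r)<np.linalg.norm(best): best=r
        v=best.round(3)
    return d.round(1),v
E
python3 - <<'E'
from h import *
im=camera("top");c=get_calibration("top")
R=(140,160,500,310)
for col,z in(("red",.006),("yellow",.006),("blue",.006),("white",.008)):
    for b in blobs(im,col,z,c,R): print(col,b)
for b in blobs(im,"black",.036,c,(180,285,230,310),30): print("block",b)
cv2.imwrite("pics/crop1.png",cv2.resize(im[160:300,220:380],None,fx=5,fy=4.2,interpolation=cv2.INTER_CUBIC)[:588,:800,::-1])
cv2.imwrite("pics/crop2.png",cv2.resize(im[220:300,370:500],None,fx=6,fy=6,interpolation=cv2.INTER_CUBIC)[:,:,::-1])
E
```

```text
red {'px': array([299., 272.]), 'c': (435.3, 78.2), 'size': (86, 13), 'ang': 7.7}
red {'px': array([408., 259.]), 'c': (467.3, -187.4), 'size': (109, 49), 'ang': 3.2}
red {'px': array([204., 245.]), 'c': (497.9, 309.1), 'size': (95, 28), 'ang': -1.8}
red {'px': array([272., 221.]), 'c': (559.3, 144.8), 'size': (122, 19), 'ang': -9.0}
red {'px': array([358., 186.]), 'c': (647.1, -66.0), 'size': (89, 13), 'ang': -13.5}
yellow {'px': array([434., 258.]), 'c': (470.4, -250.9), 'size': (108, 48), 'ang': 3.5}
yellow {'px': array([168., 244.]), 'c': (501.9, 396.4), 'size': (95, 28), 'ang': 9.4}
yellow {'px': array([239., 221.]), 'c': (559.4, 226.5), 'size': (120, 17), 'ang': 0.7}
blue {'px': array([458., 256.]), 'c': (473.8, -310.6), 'size': (106, 37), 'ang': 3.6}
blue {'px': array([309., 215.]), 'c': (573.6, 53.5), 'size': (121, 18), 'ang': 8.3}
white {'px': array([207., 296.]), 'c': (374.8, 299.2), 'size': (264, 36), 'ang': -89.9}
white {'px': array([385., 260.]), 'c': (464.1, -129.4), 'size': (22, 22), 'ang': -56.4}
white {'px': array([489., 165.]), 'c': (697.1, -389.8), 'size': (52, 30), 'ang': -89.6}
```

View pics/crop1.png

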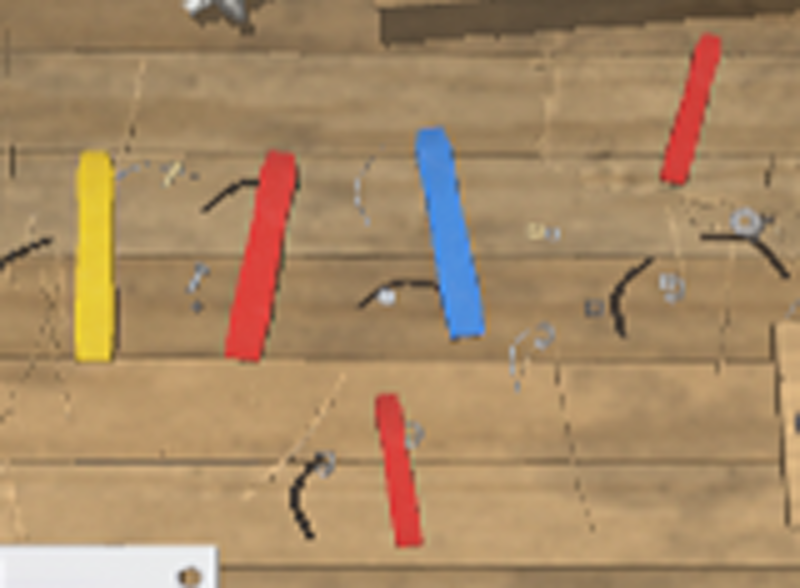

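View pics/crop2.png

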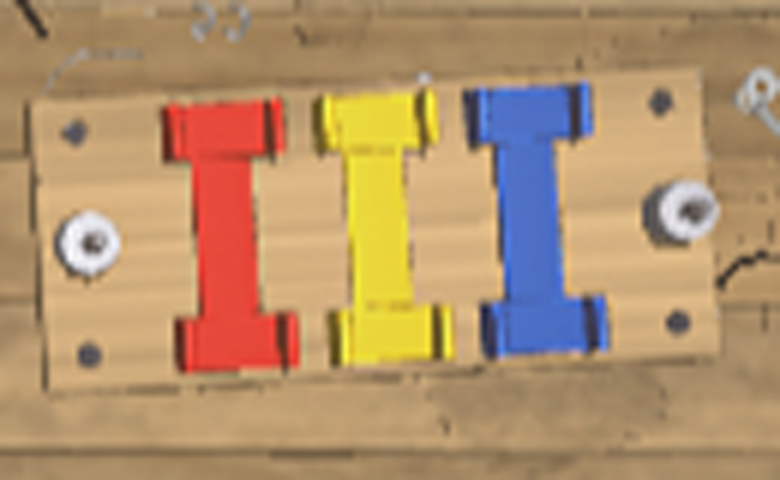

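Crop 1 confirms the 122 mm red lever (272,220); the two others are 86–89 mm decoys. Crop 2 shows the holder with cradles red/yellow/blue, left to right.

```bash
python3 - <<'E'
from h import *
print({a:getattr(bot,a) for a in dir(bot) if a[0]!='_'})
im=camera("top");c=get_calibration("top")
for col in("red","yellow","blue"):
    print(col,blobs(im,col,.028,c,(376,230,490,290)))
print(blobs(im,"white",.032,c,(376,230,500,290),40))
print(togo([.56,.226,.24],90.7))
E
```

```text
{'Unreachable': <class 'workcell.Unreachable'>, 'tips_ahead': 0.0726}
red [{'px': array([408., 259.]), 'c': (466.7, -182.7), 'size': (107, 49), 'ang': 3.1}]
yellow [{'px': array([434., 259.]), 'c': (469.7, -245.1), 'size': (106, 47), 'ang': 3.5}]
blue [{'px': array([458., 256.]), 'c': (473.0, -303.8), 'size': (104, 36), 'ang': 3.6}]
[{'px': array([385., 260.]), 'c': (463.5, -125.6), 'size': (22, 22), 'ang': -56.4}]
(array([-432.9,  -78.7,   63.5]), array([-0.001, -0.   , -0.4  ]))
```

Request:
send_rows:
  moves:
    - [[-433, -79, 63], [0, 0, -0.4], 60]
    - [[-433, -79, 63], [0, 0, -0.4], 60]
    - [[-433, -79, 63], [0, 0, -0.4], 60]
    - [[-433, -79, 63], [0, 0, -0.4], 60]
    - [[-433, -79, 63], [0, 0, -0.4], 60]
    - [[-433, -79, 63], [0, 0, -0.4], 60]
    - [[-433, -79, 63], [0, 0, -0.4], 60]
    - [[-433, -79, 63], [0, 0, -0.4], 60]
    - [[-433, -79, 63], [0, 0, -0.4], 60]
    - [[-433, -79, 63], [0, 0, -0.4], 60]
    - [[-433, -79, 63], [0, 0, -0.4], 60]
    - [[-433, -79, 63], [0, 0, -0.4], 60]

```text
clock: 1.2
eef_pos: [0.5647, 0.2209, 0.2379]
tool_rot: [-0.002, 1.0, -0.002, 0.0]
ft_force: [-0.6, 1.9, -0.5]
grip_width: 0.0599
```

```bash
cat >> h.py <<'E'
def wr(name=None):
    c=get_calibration("wrist"); im=camera("wrist")
    if name: cv2.imwrite(f"pics/{name}.png",im[:,:,::-1])
    return im,c
E
python3 - <<'E'
from h import *
im,c=wr("w1")
p,R,o=pose();print(p,o["joint_pos"],o["clock"])
for col in("yellow","red","blue"):print(col,blobs(im,col,.007,c,(0,0,640,480),150))
E
```

```text
[0.5623771  0.22258793 0.23832733] [ 0.37746902  0.4832473   0.1862674   1.27681805 -0.00154543  0.37114855] 1.25
yellow [{'px': array([580., 390.]), 'c': (745.5, 482.9), 'size': (73, 30), 'ang': 47.3}, {'px': array([327., 204.]), 'c': (559.6, 225.9), 'size': (123, 19), 'ang': 0.0}, {'px': array([548., 138.]), 'c': (503.4, 399.1), 'size': (99, 32), 'ang': 9.1}]
red [{'px': array([ 12., 298.]), 'c': (647.5, -63.2), 'size': (92, 17), 'ang': -12.7}, {'px': array([228., 204.]), 'c': (560.7, 145.3), 'size': (124, 20), 'ang': -8.7}, {'px': array([435., 129.]), 'c': (498.5, 308.8), 'size': (98, 31), 'ang': -0.7}, {'px': array([130.,  51.]), 'c': (441.9, 80.4), 'size': (76, 15), 'ang': 7.8}]
blue [{'px': array([121., 221.]), 'c': (574.5, 55.1), 'size': (123, 22), 'ang': 9.1}]
```

View pics/w1.png

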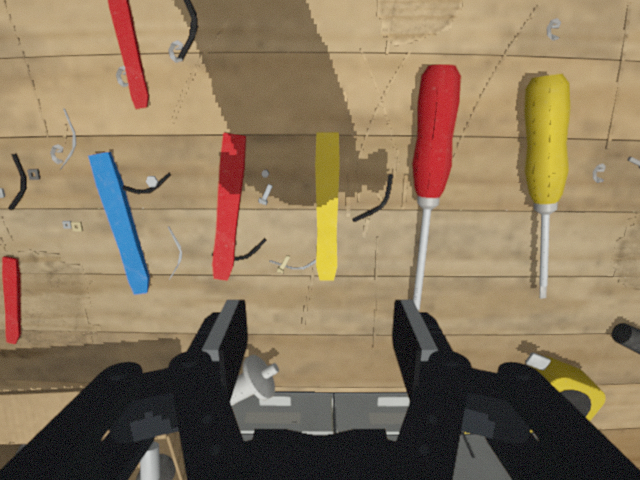

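```bash
python3 - <<'E'
from h import *
print(pose()[0],togo([.5596,.226,.075],90.3))
E
```

```text
[0.5623771  0.22258793 0.23832733] (array([  2.4,   3.8, 163.3]), array([-0.003, -0.002,  0.001]))
```

Request:
send_rows:
  moves:
    - [[2.4, 3.8, 40], [0, 0, 0], 45]
    - [[2.4, 3.8, 80], [0, 0, 0], 45]
    - [[2.4, 3.8, 120], [0, 0, 0], 45]
    - [[2.4, 3.8, 145], [0, 0, 0], 45]
    - [[2.4, 3.8, 155], [0, 0, 0], 45]
    - [[2.4, 3.8, 163], [0, 0, 0], 45]
    - [[2.4, 3.8, 163], [0, 0, 0], 45]
    - [[2.4, 3.8, 163], [0, 0, 0], 0]
    - [[2.4, 3.8, 163], [0, 0, 0], 0]
    - [[2.4, 3.8, 163], [0, 0, 0], 0]
    - [[2.4, 3.8, 163], [0, 0, 0], 0]
    - [[2.4, 3.8, 163], [0, 0, 0], 0]

```text
clock: 2.25
eef_pos: [0.5611, 0.2267, 0.078]
tool_rot: [-0.003, 1.0, -0.0, 0.001]
ft_force: [-0.0, -0.4, 5.8]
grip_width: 0.0158
```

```bash
python3 - <<'E'
from h import *
print(pose())
print(togo([.4697,-.2451,.22],93.4))
E
```

```text
(array([0.56108534, 0.22673529, 0.07799685]), Rotation.from_matrix(array([[-9.99977306e-01, -6.37178207e-03,  2.18805731e-03],
                            [-6.37246974e-03,  9.99979648e-01, -3.07457505e-04],
                            [-2.18605373e-03, -3.21393857e-04, -9.99997559e-01]])), {'clock': 2.25, 'joint_pos': array([ 0.38445879,  0.62407734, -0.02660815,  0.91819781, -0.00110566,
        0.37808556]), 'joint_vel': array([-1.00725073e-03, -4.34412891e-04, -2.97740530e-05,  3.67339549e-04,
        1.13938254e-03,  1.34864115e-03]), 'tau': array([-3.57655529e-01, -4.64095366e+01,  1.92191041e+01, -2.38460312e-01,
       -1.80981061e-01,  4.70489453e-03]), 'eef_pos': array([0.56108534, 0.22673529, 0.07799685]), 'tool_rot': array([-3.18608107e-03,  9.99994314e-01, -1.57213734e-04,  1.09353398e-03]), 'ft_force': array([-2.52741046e-03, -4.05925780e-01,  5.79861885e+00]), 'ft_torque': array([ 0.05772197,  0.12317085, -0.00304934]), 'grip_width': 0.015779699796527033})
(array([  94.1, -471.3, -142.1]), array([-0.   ,  0.002, -0.053]))
```

Request:
send_rows:
  moves:
    - [[0, 0, -40], [0, 0, 0], 0]
    - [[0, 0, -80], [0, 0, 0], 0]
    - [[10, -30, -115], [0, 0, 0], 0]
    - [[25, -70, -142], [0, 0, -0.05], 0]
    - [[94, -471, -142], [0, 0, -0.05], 0]
    - [[94, -471, -142], [0, 0, -0.05], 0]
    - [[94, -471, -142], [0, 0, -0.05], 0]
    - [[94, -471, -142], [0, 0, -0.05], 0]
    - [[94, -471, -142], [0, 0, -0.05], 0]
    - [[94, -471, -142], [0, 0, -0.05], 0]
    - [[94, -471, -142], [0, 0, -0.05], 0]
    - [[94, -471, -142], [0, 0, -0.05], 0]

```text
clock: 3.25
eef_pos: [0.4836, -0.1628, 0.2195]
tool_rot: [-0.028, 1.0, -0.001, 0.002]
ft_force: [0.5, -0.1, 0.2]
grip_width: 0.0155
```

Request:
send_rows:
  moves:
    - [[0, -80, 0], [0, 0, 0], 0]
    - [[0, -80, 0], [0, 0, 0], 0]
    - [[0, -80, 0], [0, 0, 0], 0]
    - [[0, -80, 0], [0, 0, 0], 0]

```text
clock: 3.58
eef_pos: [0.4879, -0.2452, 0.2202]
tool_rot: [-0.026, 1.0, -0.001, 0.003]
ft_force: [0.2, -0.2, 0.2]
grip_width: 0.0157
```

```bash
python3 - <<'E'
from h import *
print(pose()[0],pose()[2]["grip_width"])
im,c=wr("w2")
for col in("yellow","red","blue"):print(col,blobs(im,col,.028,c,(0,0,640,480),150))
print("w",blobs(im,"white",.032,c,(0,0,640,480),100))
E
```

```text
[ 0.48786896 -0.24516234  0.22020434] 0.01570033105053866
yellow [{'px': array([320., 263.]), 'c': (546.3, -241.7), 'size': (260, 46), 'ang': 3.4}]
red [{'px': array([513., 373.]), 'c': (607.9, -76.3), 'size': (41, 13), 'ang': -11.1}, {'px': array([405., 198.]), 'c': (467.1, -185.3), 'size': (109, 48), 'ang': 3.4}, {'px': array([ 26., 125.]), 'c': (428.9, -446.2), 'size': (106, 48), 'ang': -11.0}]
blue [{'px': array([636., 360.]), 'c': (592.3, 29.3), 'size': (62, 9), 'ang': 20.1}, {'px': array([232., 190.]), 'c': (474.0, -307.6), 'size': (108, 46), 'ang': 3.3}]
w [{'px': array([150., 207.]), 'c': (477.6, -365.5), 'size': (22, 21), 'ang': 43.6}, {'px': array([490., 205.]), 'c': (464.0, -126.5), 'size': (23, 22), 'ang': 45.1}]
```

View pics/w2.png

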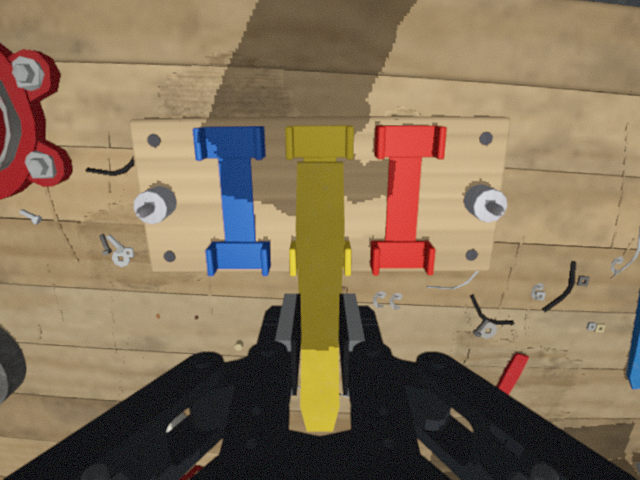

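Boss tops at (150,207) and (490,205) put the holder centre at (470.8, −246.1) mm, yaw 3.26°. The yellow lever is held straight.

```bash
python3 - <<'E'
from h import *
print(togo([.4723,-.2461,.095],93.26))
E
```

```text
(array([ 16.2,  -1.6, 124.9]), array([-0.001,  0.005, -0.003]))
```

Request:
send_rows:
  moves:
    - [[16.2, -1.6, 20], [0, 0.005, -0.003], 0]
    - [[16.2, -1.6, 50], [0, 0.005, -0.003], 0]
    - [[16.2, -1.6, 80], [0, 0.005, -0.003], 0]
    - [[16.2, -1.6, 100], [0, 0.005, -0.003], 0]
    - [[16.2, -1.6, 100], [0, 0.005, -0.003], 0]
    - [[16.2, -1.6, 100], [0, 0.005, -0.003], 0]
    - [[16.2, -1.6, 110], [0, 0.005, -0.003], 0]
    - [[16.2, -1.6, 118], [0, 0.005, -0.003], 0]
    - [[16.2, -1.6, 125], [0, 0.005, -0.003], 0]
    - [[16.2, -1.6, 125], [0, 0.005, -0.003], 0]
    - [[16.2, -1.6, 125], [0, 0.005, -0.003], 0]

```text
clock: 4.55
eef_pos: [0.4722, -0.246, 0.0947]
tool_rot: [-0.029, 1.0, -0.0, -0.0]
ft_force: [0.5, 0.2, -0.3]
grip_width: 0.0158
```

```bash
python3 - <<'E'
from h import *
p,R,o=pose();print(p,o["ft_force"],togo([.4723,-.2461,.095],93.26))
E
```

```text
[ 0.47217978 -0.24600418  0.0947371 ] [ 0.50967444  0.24384379 -0.31741852] (array([-0.1, -0.1, -0.3]), array([-0.001, -0.001,  0.   ]))
```

Request:
send_rows:
  moves:
    - [[0, 0, 1], [0, 0, 0], 0]
    - [[0, 0, 1.5], [0, 0, 0], 0]
    - [[0, 0, 1], [0, 0, 0], 38]
    - [[0, 0, 1], [0, 0, 0], 38]
    - [[0, 0, 0], [0, 0, 0], 38]
    - [[0, 0, -10], [0, 0, 0], 38]
    - [[0, 0, -30], [0, 0, 0], 38]
    - [[0, 0, -70], [0, 0, 0], 38]
    - [[0, 0, -110], [0, 0, 0], 38]
    - [[0, 0, -145], [0, 0, 0], 38]
    - [[0, 0, -145], [0, 0, 0], 38]
    - [[0, 0, -145], [0, 0, 0], 38]

```text
clock: 5.55
eef_pos: [0.4737, -0.2466, 0.2435]
tool_rot: [-0.029, 1.0, -0.002, 0.003]
ft_force: [-0.3, 0.5, -0.4]
grip_width: 0.0379
```

```bash
python3 - <<'E'
from h import *
im,c=wr("w3")
p,R,o=pose();print(p,o["ft_force"])
print(blobs(im,"yellow",.022,c,(0,0,640,480),150))
print("red",togo([.5615,.1453,.16],81.3))
cv2.imwrite("pics/w3c.png",cv2.resize(im[80:400,120:540],None,fx=1.5,fy=1.5)[:,:,::-1])
E
```

```text
[ 0.47254268 -0.24605338  0.24118104] [-0.52403351  0.35384412 -1.51798834]
[{'px': array([322., 212.]), 'c': (471.4, -246.1), 'size': (123, 47), 'ang': 3.2}]
red (array([-111. ,  385.8,   80.5]), array([-0.002,  0.002,  0.209]))
```

View pics/w3c.png

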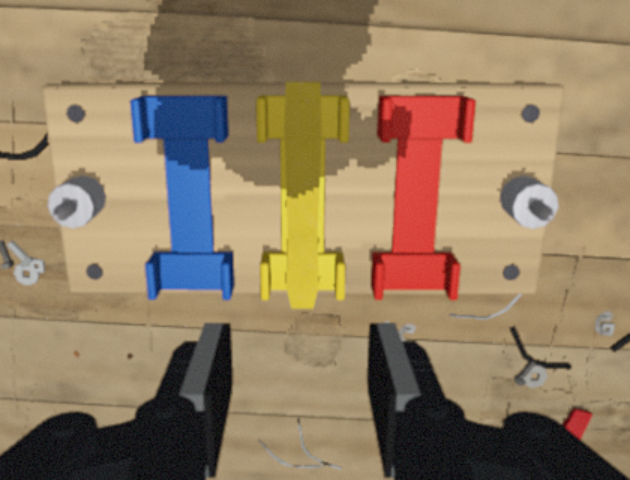

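Yellow is centred in its cradle. Next, red.

Request:
send_rows:
  moves:
    - [[-111, 386, 0], [0, 0, 0.21], 45]
    - [[-111, 386, 0], [0, 0, 0.21], 45]
    - [[-111, 386, 0], [0, 0, 0.21], 45]
    - [[-111, 386, 0], [0, 0, 0.21], 45]
    - [[-111, 386, 0], [0, 0, 0.21], 45]
    - [[-111, 386, 0], [0, 0, 0.21], 45]
    - [[-111, 386, 0], [0, 0, 0.21], 45]
    - [[-111, 386, 0], [0, 0, 0.21], 45]
    - [[-111, 386, 30], [0, 0, 0.21], 45]
    - [[-111, 386, 60], [0, 0, 0.21], 45]
    - [[-111, 386, 80], [0, 0, 0.21], 45]
    - [[-111, 386, 80], [0, 0, 0.21], 45]

```text
clock: 6.6
eef_pos: [0.5566, 0.1469, 0.152]
tool_rot: [0.074, 0.997, -0.003, -0.006]
ft_force: [-1.3, -1.4, -1.7]
grip_width: 0.045
```

```bash
python3 - <<'E'
from h import *
p,R,o=pose();print(p)
im,c=wr()
print(blobs(im,"red",.007,c,(0,0,640,480),400))
print("red",togo([.5607,.1453,.079],81.2))
E
```

```text
[0.55655545 0.14693179 0.15202092]
[{'px': array([ 51., 390.]), 'c': (635.7, -60.6), 'size': (70, 17), 'ang': -13.9}, {'px': array([318., 252.]), 'c': (561.1, 144.6), 'size': (125, 19), 'ang': -8.4}, {'px': array([599., 113.]), 'c': (499.4, 313.5), 'size': (102, 37), 'ang': -1.0}, {'px': array([163.,  68.]), 'c': (441.2, 80.1), 'size': (77, 15), 'ang': 8.0}]
red (array([-3.8,  0.6, 76. ]), array([-0.007, -0.009,  0.003]))
```

Request:
send_rows:
  moves:
    - [[-3.8, 0.6, 30], [-0.007, -0.009, 0.003], 45]
    - [[-3.8, 0.6, 55], [-0.007, -0.009, 0.003], 45]
    - [[-3.8, 0.6, 68], [-0.007, -0.009, 0.003], 45]
    - [[-3.8, 0.6, 75.5], [-0.007, -0.009, 0.003], 45]
    - [[-3.8, 0.6, 75.5], [-0.007, -0.009, 0.003], 45]
    - [[-3.8, 0.6, 75.5], [-0.007, -0.009, 0.003], 45]
    - [[-3.8, 0.6, 75.5], [-0.007, -0.009, 0.003], 0]
    - [[-3.8, 0.6, 75.5], [-0.007, -0.009, 0.003], 0]
    - [[-3.8, 0.6, 75.5], [-0.007, -0.009, 0.003], 0]
    - [[-3.8, 0.6, 75.5], [-0.007, -0.009, 0.003], 0]
    - [[-3.8, 0.6, 75.5], [-0.007, -0.009, 0.003], 0]

```text
clock: 7.57
eef_pos: [0.5625, 0.1456, 0.0823]
tool_rot: [0.077, 0.997, 0.001, 0.002]
ft_force: [0.3, -1.5, 6.5]
grip_width: 0.0003
```

```bash
python3 - <<'E'
from h import *
p,R,o=pose();print(p)
print(togo([p[0],p[1],.22],93.26), togo([.4675,-.1842,.22],93.26))
E
```

```text
[0.56245859 0.14564047 0.08226992]
(array([  -0.6,    0.2, -137.7]), array([ 0.001,  0.005, -0.21 ])) (array([  42.8, -340.3, -138.5]), array([ 0.001,  0.005, -0.21 ]))
```

The fingers closed on top of red: too high. Lift, look and regrasp lower.

Request:
send_rows:
  moves:
    - [[0, 0, -15], [0, 0.005, 0], 45]
    - [[0, 0, -50], [0, 0.005, 0], 45]
    - [[0, 0, -70], [0, 0.005, 0], 45]
    - [[0, 0, -70], [0, 0.005, 0], 45]
    - [[0, 0, -70], [0, 0.005, 0], 45]

```text
clock: 7.98
eef_pos: [0.5635, 0.146, 0.1548]
tool_rot: [0.077, 0.997, 0.002, 0.002]
ft_force: [0.7, -0.0, 0.6]
grip_width: 0.0452
```

```bash
python3 - <<'E'
from h import *
p,R,o=pose();print(p)
im,c=wr("w4")
print(blobs(im,"red",.007,c,(200,0,440,480),400))
print("red",togo([.5607,.1448,.074],81.4))
E
```

```text
[0.56345533 0.14597099 0.15477846]
[{'px': array([316., 236.]), 'c': (561.0, 145.0), 'size': (124, 19), 'ang': -8.8}]
red (array([ 1.6, -1.3, 79.1]), array([ 0.002,  0.001, -0.003]))
```

View pics/w4.png

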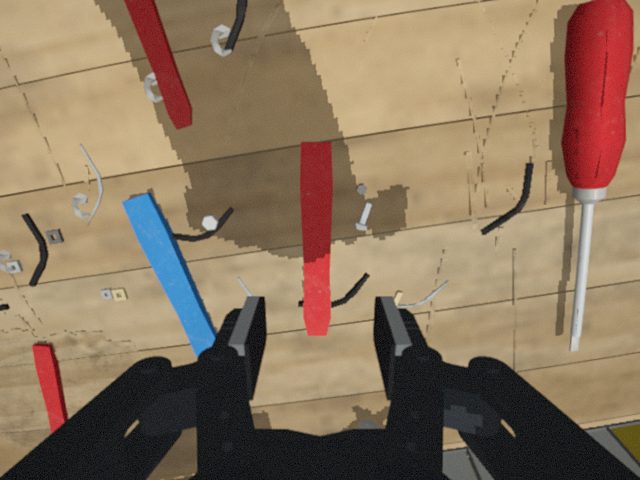

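Red is unmoved at (316,236).

Request:
send_rows:
  moves:
    - [[1.6, -1.0, 30], [0.002, 0.001, -0.003], 45]
    - [[1.6, -1.0, 55], [0.002, 0.001, -0.003], 40]
    - [[1.6, -1.0, 70], [0.002, 0.001, -0.003], 35]
    - [[1.6, -1.0, 80], [0.002, 0.001, -0.003], 35]
    - [[1.6, -1.0, 80], [0.002, 0.001, -0.003], 35]
    - [[1.6, -1.0, 80], [0.002, 0.001, -0.003], 35]
    - [[1.6, -1.0, 80], [0.002, 0.001, -0.003], 0]
    - [[1.6, -1.0, 80], [0.002, 0.001, -0.003], 0]
    - [[1.6, -1.0, 80], [0.002, 0.001, -0.003], 0]
    - [[1.6, -1.0, 80], [0.002, 0.001, -0.003], 0]
    - [[1.6, -1.0, 80], [0.002, 0.001, -0.003], 0]

```text
clock: 8.95
eef_pos: [0.5609, 0.1452, 0.0732]
tool_rot: [0.075, 0.997, 0.0, 0.0]
ft_force: [0.6, -0.2, 2.9]
grip_width: 0.0166
```

```bash
python3 - <<'E'
from h import *
p,R,o=pose();print(p)
print(togo([p[0],p[1],.22],93.26), togo([.468,-.1842,.22],93.26))
E
```

```text
[0.5608762  0.14515616 0.07318501]
(array([-1.000e-01,  1.000e-01, -1.468e+02]), array([ 0.   ,  0.001, -0.207])) (array([  42.4, -339.5, -147. ]), array([ 0.   ,  0.001, -0.207]))
```

Request:
send_rows:
  moves:
    - [[0, 0, -40], [0, 0, 0], 0]
    - [[0, 0, -80], [0, 0, 0], 0]
    - [[5, -20, -120], [0, 0, 0], 0]
    - [[10, -60, -147], [0, 0, -0.1], 0]
    - [[42, -340, -147], [0, 0, -0.21], 0]
    - [[42, -340, -147], [0, 0, -0.21], 0]
    - [[42, -340, -147], [0, 0, -0.21], 0]
    - [[42, -340, -147], [0, 0, -0.21], 0]
    - [[42, -340, -147], [0, 0, -0.21], 0]
    - [[42, -340, -147], [0, 0, -0.21], 0]
    - [[42, -340, -147], [0, 0, -0.21], 0]
    - [[42, -340, -147], [0, 0, -0.21], 0]

```text
clock: 9.95
eef_pos: [0.4663, -0.1908, 0.2199]
tool_rot: [-0.025, 1.0, -0.001, -0.0]
ft_force: [-0.5, -0.0, -0.7]
grip_width: 0.0162
```

```bash
python3 - <<'E'
from h import *
p,R,o=pose();print(p,o["grip_width"])
print(togo([.4673,-.1842,.0905],93.26))
E
```

```text
[ 0.46625935 -0.19083299  0.21990455] 0.016168228189757876
(array([ -1.4,   6.9, 129.4]), array([-0.003, -0.   , -0.006]))
```

Request:
send_rows:
  moves:
    - [[-1.4, 6.5, 0], [-0.003, 0, -0.006], 0]
    - [[-1.4, 6.5, 30], [-0.003, 0, -0.006], 0]
    - [[-1.4, 6.5, 70], [-0.003, 0, -0.006], 0]
    - [[-1.4, 6.5, 100], [-0.003, 0, -0.006], 0]
    - [[-1.4, 6.5, 100], [-0.003, 0, -0.006], 0]
    - [[-1.4, 6.5, 115], [-0.003, 0, -0.006], 0]
    - [[-1.4, 6.5, 125], [-0.003, 0, -0.006], 0]
    - [[-1.4, 6.5, 129], [-0.003, 0, -0.006], 0]
    - [[-1.4, 6.5, 129], [-0.003, 0, -0.006], 0]
    - [[-1.4, 6.5, 129], [-0.003, 0, -0.006], 0]

```text
clock: 10.78
eef_pos: [0.4679, -0.1844, 0.0917]
tool_rot: [-0.029, 1.0, -0.0, 0.0]
ft_force: [-0.7, 0.5, -0.2]
grip_width: 0.0166
```

```bash
python3 - <<'E'
from h import *
p,R,o=pose();print(p,o["ft_force"])
print(togo([.4673,-.1842,.0905],93.26))
E
```

```text
[ 0.46792817 -0.18439005  0.09172561] [-0.68342455  0.51506235 -0.23882199]
(array([0.6, 0.2, 1.2]), array([-0.   ,  0.001,  0.   ]))
```

Request:
send_rows:
  moves:
    - [[0.6, 0.2, 1.5], [0, 0, 0], 0]
    - [[0.6, 0.2, 2.5], [0, 0, 0], 0]
    - [[0.6, 0.2, 2], [0, 0, 0], 36]
    - [[0.6, 0.2, 1], [0, 0, 0], 36]
    - [[0.6, 0.2, 0], [0, 0, 0], 36]
    - [[0.6, 0.2, -10], [0, 0, 0], 36]
    - [[0.6, 0.2, -30], [0, 0, 0], 36]
    - [[0.6, 0.2, -70], [0, 0, 0], 36]
    - [[0.6, 0.2, -110], [0, 0, 0], 36]
    - [[0.6, 0.2, -148], [0, 0, 0], 36]
    - [[0.6, 0.2, -148], [0, 0, 0], 36]
    - [[0.6, 0.2, -148], [0, 0, 0], 36]

```text
clock: 11.78
eef_pos: [0.4688, -0.1849, 0.2434]
tool_rot: [-0.029, 1.0, -0.002, 0.004]
ft_force: [0.1, 0.9, -0.5]
grip_width: 0.0361
```

```bash
python3 - <<'E'
from h import *
im,c=wr("w5")
p,R,o=pose();print(p)
for col in("red","yellow"):print(blobs(im,col,.022,c,(100,0,440,480),400))
print("blue",togo([.5742,.0545,.16],98.8))
E
```

```text
[ 0.46755823 -0.18439388  0.24116812]
[{'px': array([321., 212.]), 'c': (467.8, -184.3), 'size': (123, 47), 'ang': 3.2}]
[{'px': array([243., 214.]), 'c': (471.3, -246.7), 'size': (123, 49), 'ang': 2.9}]
blue (array([-119.9,  232.5,   81.2]), array([-0.002,  0.003, -0.096]))
```

Red is in (123 long, centred). Blue next.

Request:
send_rows:
  moves:
    - [[-120, 232, 0], [0, 0.003, -0.096], 45]
    - [[-120, 232, 0], [0, 0.003, -0.096], 45]
    - [[-120, 232, 0], [0, 0.003, -0.096], 45]
    - [[-120, 232, 0], [0, 0.003, -0.096], 45]
    - [[-120, 232, 0], [0, 0.003, -0.096], 45]
    - [[-120, 232, 20], [0, 0.003, -0.096], 45]
    - [[-120, 232, 50], [0, 0.003, -0.096], 45]
    - [[-120, 232, 80], [0, 0.003, -0.096], 45]
    - [[-120, 232, 80], [0, 0.003, -0.096], 45]
    - [[-120, 232, 80], [0, 0.003, -0.096], 45]

```text
clock: 12.67
eef_pos: [0.5716, 0.054, 0.158]
tool_rot: [-0.077, 0.997, -0.001, -0.004]
ft_force: [0.0, -0.4, 0.4]
grip_width: 0.045
```

```bash
python3 - <<'E'
from h import *
p,R,o=pose();print(p)
im,c=wr()
print(blobs(im,"blue",.007,c,(100,0,540,480),400))
print(togo([.5744,.0545,.0732],98.7))
E
```

```text
[0.57161617 0.05395973 0.1579502 ]
[{'px': array([318., 247.]), 'c': (575.5, 53.7), 'size': (124, 18), 'ang': 8.9}]
(array([-1.5,  0.8, 87.1]), array([-0.001, -0.003,  0.001]))
```

Request:
send_rows:
  moves:
    - [[-2, 0.4, 30], [-0.001, -0.003, 0.001], 45]
    - [[-2, 0.4, 60], [-0.001, -0.003, 0.001], 40]
    - [[-2, 0.4, 76], [-0.001, -0.003, 0.001], 35]
    - [[-2, 0.4, 86], [-0.001, -0.003, 0.001], 35]
    - [[-2, 0.4, 86], [-0.001, -0.003, 0.001], 35]
    - [[-2, 0.4, 86], [-0.001, -0.003, 0.001], 35]
    - [[-2, 0.4, 86], [-0.001, -0.003, 0.001], 0]
    - [[-2, 0.4, 86], [-0.001, -0.003, 0.001], 0]
    - [[-2, 0.4, 86], [-0.001, -0.003, 0.001], 0]
    - [[-2, 0.4, 86], [-0.001, -0.003, 0.001], 0]
    - [[-2, 0.4, 86], [-0.001, -0.003, 0.001], 0]

```text
clock: 13.63
eef_pos: [0.5766, 0.0541, 0.0769]
tool_rot: [-0.076, 0.997, -0.0, 0.002]
ft_force: [-0.9, 0.0, 6.1]
grip_width: 0.0158
```

```bash
python3 - <<'E'
from h import *
p,R,o=pose();print(p)
print(togo([.4743,-.308,.22],93.26))
E
```

```text
[0.57661204 0.05412635 0.07685732]
(array([ 155.3, -342.7, -143.4]), array([-0.001,  0.004,  0.095]))
```

Request:
send_rows:
  moves:
    - [[0, 0, -40], [0, 0, 0], 0]
    - [[0, 0, -80], [0, 0, 0], 0]
    - [[10, -20, -120], [0, 0, 0], 0]
    - [[30, -60, -143], [0, 0.004, 0.05], 0]
    - [[154, -343, -143], [0, 0.004, 0.095], 0]
    - [[154, -343, -143], [0, 0.004, 0.095], 0]
    - [[154, -343, -143], [0, 0.004, 0.095], 0]
    - [[154, -343, -143], [0, 0.004, 0.095], 0]
    - [[154, -343, -143], [0, 0.004, 0.095], 0]
    - [[154, -343, -143], [0, 0.004, 0.095], 0]
    - [[154, -343, -143], [0, 0.004, 0.095], 0]
    - [[154, -343, -143], [0, 0.004, 0.095], 0]

```text
clock: 14.63
eef_pos: [0.4745, -0.3116, 0.2208]
tool_rot: [-0.027, 1.0, -0.002, 0.001]
ft_force: [0.5, -0.3, -0.7]
grip_width: 0.016
```

```bash
python3 - <<'E'
from h import *
p,R,o=pose();print(p,o["grip_width"])
print(togo([.4757,-.308,.094],93.26))
E
```

```text
[ 0.47450441 -0.31162187  0.22084608] 0.016013531689858532
(array([ -1.2,   4. , 126.8]), array([-0.003,  0.002, -0.003]))
```

Request:
send_rows:
  moves:
    - [[-1.2, 3.8, 0], [-0.003, 0.002, -0.003], 0]
    - [[-1.2, 3.8, 30], [-0.003, 0.002, -0.003], 0]
    - [[-1.2, 3.8, 70], [-0.003, 0.002, -0.003], 0]
    - [[-1.2, 3.8, 100], [-0.003, 0.002, -0.003], 0]
    - [[-1.2, 3.8, 100], [-0.003, 0.002, -0.003], 0]
    - [[-1.2, 3.8, 113], [-0.003, 0.002, -0.003], 0]
    - [[-1.2, 3.8, 123], [-0.003, 0.002, -0.003], 0]
    - [[-1.2, 3.8, 127], [-0.003, 0.002, -0.003], 0]
    - [[-1.2, 3.8, 127], [-0.003, 0.002, -0.003], 0]
    - [[-1.2, 3.8, 127], [-0.003, 0.002, -0.003], 0]

```text
clock: 15.47
eef_pos: [0.4763, -0.3082, 0.0949]
tool_rot: [-0.029, 1.0, -0.0, 0.0]
ft_force: [0.9, -0.5, 0.1]
grip_width: 0.0159
```

```bash
python3 - <<'E'
from h import *
p,R,o=pose();print(p,o["ft_force"])
print(togo([.4757,-.308,.0925],93.26))
E
```

```text
[ 0.47629786 -0.30821013  0.09488628] [ 0.91617463 -0.54499241  0.07821829]
(array([0.6, 0.2, 2.4]), array([-0.001,  0.001,  0.001]))
```

Request:
send_rows:
  moves:
    - [[0.6, 0.2, 1.5], [0, 0, 0], 0]
    - [[0.6, 0.2, 2.5], [0, 0, 0], 0]
    - [[0.6, 0.2, 2.5], [0, 0, 0], 36]
    - [[0.6, 0.2, 1], [0, 0, 0], 36]
    - [[0.6, 0.2, 0], [0, 0, 0], 36]
    - [[0.6, 0.2, -10], [0, 0, 0], 36]
    - [[0.6, 0.2, -30], [0, 0, 0], 36]
    - [[0.6, 0.2, -70], [0, 0, 0], 36]
    - [[0.6, 0.2, -110], [0, 0, 0], 36]
    - [[0.6, 0.2, -145], [0, 0, 0], 36]
    - [[0.6, 0.2, -145], [0, 0, 0], 36]
    - [[0.6, 0.2, -145], [0, 0, 0], 36]

```text
clock: 16.47
eef_pos: [0.4769, -0.3088, 0.2439]
tool_rot: [-0.029, 1.0, -0.003, 0.004]
ft_force: [0.8, 0.0, -0.7]
grip_width: 0.036
```

```bash
python3 - <<'E'
from h import *
im,c=wr("w6")
p,R,o=pose();print(p,o["joint_pos"])
for col in("red","yellow","blue"):print(blobs(im,col,.022,c,(200,0,640,480),400))
print("bar",togo([.375,.299,.24],0), togo([.375,.299,.24],180))
E
```

```text
[ 0.47582809 -0.30810242  0.2414036 ] [-5.74474625e-01  4.02459789e-01  6.81058144e-02  1.23252992e+00
 -3.60001032e-04 -6.31973531e-01]
[{'px': array([556., 377.]), 'c': (622.8, -77.1), 'size': (62, 14), 'ang': -11.6}, {'px': array([477., 210.]), 'c': (468.0, -184.4), 'size': (123, 53), 'ang': 3.3}]
[{'px': array([397., 211.]), 'c': (471.4, -247.7), 'size': (123, 44), 'ang': 2.8}]
[{'px': array([322., 211.]), 'c': (474.6, -308.1), 'size': (122, 46), 'ang': 3.2}]
bar (array([ 6.580e+01,  6.119e+02, -4.000e-01]), array([-0.004,  0.   , -1.513])) (array([ 6.580e+01,  6.119e+02, -4.000e-01]), array([-0.004,  0.   , -1.513]))
```

View pics/w6.png

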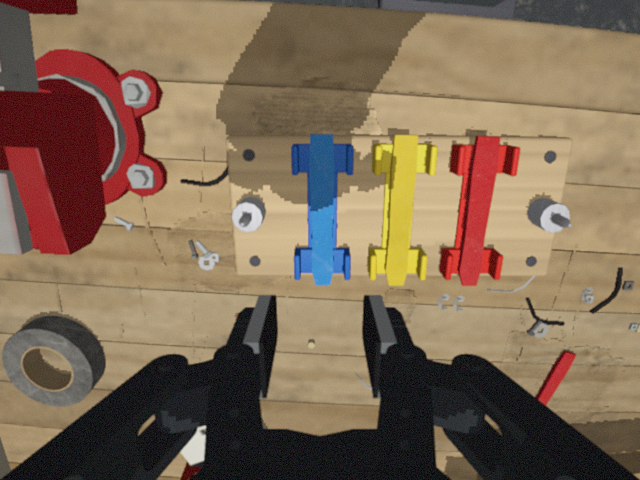

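All three levers are in their cradles: blue (322,211), yellow (400,211), red (478,210). Now the bar.

Request:
send_rows:
  moves:
    - [[66, 612, 0], [0, 0, -0.12], 45]
    - [[66, 612, 0], [0, 0, -0.24], 45]
    - [[66, 612, 0], [0, 0, -0.36], 45]
    - [[66, 612, 0], [0, 0, -0.48], 45]
    - [[66, 612, 0], [0, 0, -0.6], 45]
    - [[66, 612, 0], [0, 0, -0.72], 45]
    - [[66, 612, 0], [0, 0, -0.84], 45]
    - [[66, 612, 0], [0, 0, -0.96], 45]
    - [[66, 612, 0], [0, 0, -1.08], 45]
    - [[66, 612, 0], [0, 0, -1.2], 45]
    - [[66, 612, 0], [0, 0, -1.32], 45]
    - [[66, 612, 0], [0, 0, -1.44], 45]

```text
clock: 17.52
eef_pos: [0.3918, 0.1867, 0.2381]
tool_rot: [-0.683, 0.731, -0.002, -0.001]
ft_force: [1.0, -0.2, 1.0]
grip_width: 0.0452
```

```bash
python3 - <<'E'
from h import *
p,R,o=pose();print(p,o["joint_pos"])
print("bar",togo([.375,.299,.24],180))
E
```

```text
[0.39177631 0.1866645  0.23812292] [ 0.44661789  0.15511542 -0.27980477  1.13759968 -0.00372436 -1.05670711]
bar (array([-110.9,   24.3,   -2.3]), array([-0.   , -0.004, -0.067]))
```

Request:
send_rows:
  moves:
    - [[-111, 24, -2], [0, -0.004, -0.067], 45]
    - [[-111, 24, -2], [0, -0.004, -0.067], 45]
    - [[-111, 24, -2], [0, -0.004, -0.067], 45]
    - [[-111, 24, -2], [0, -0.004, -0.067], 45]
    - [[-111, 24, -2], [0, -0.004, -0.067], 45]
    - [[-111, 24, -2], [0, -0.004, -0.067], 45]

```text
clock: 18.02
eef_pos: [0.3744, 0.2981, 0.2382]
tool_rot: [-0.707, 0.707, -0.0, -0.002]
ft_force: [-0.7, -0.3, 0.3]
grip_width: 0.0449
```

```bash
python3 - <<'E'
from h import *
p,R,o=pose();print(p,o["joint_pos"])
im,c=wr("w7")
print(blobs(im,"white",.008,c,(0,0,640,480),400))
print(blobs(im,"black",.036,c,(150,100,490,320),400))
print("bar",togo([.375,.299,.24],180))
E
```

```text
[0.37436988 0.29808867 0.23816125] [ 6.72771110e-01  2.41443581e-01 -1.70086547e-01  1.16324582e+00
 -6.76514614e-04 -8.97994540e-01]
[{'px': array([466., 471.]), 'c': (214.2, 579.5), 'size': (59, 27), 'ang': -2.5}, {'px': array([ 55., 229.]), 'c': (601.2, 309.7), 'size': (93, 9), 'ang': -0.2}, {'px': array([317., 285.]), 'c': (374.6, 364.9), 'size': (132, 37), 'ang': -90.0}, {'px': array([318., 108.]), 'c': (374.2, 218.6), 'size': (108, 37), 'ang': 89.8}]
[{'px': array([319., 221.]), 'c': (374.3, 294.4), 'size': (56, 22), 'ang': -89.4}]
bar (array([-1.3, -0.2, -1.5]), array([ 0.002, -0.002, -0.001]))
```

View pics/w7.png

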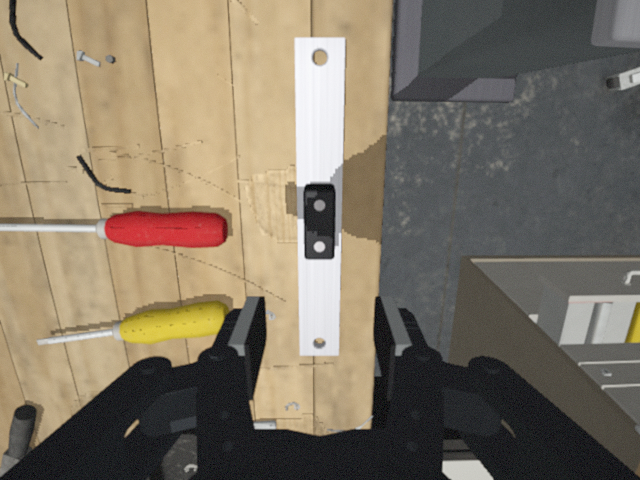

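Bar along y; holes at (320,58) and (319,343), block (319,221).

```bash
python3 - <<'E'
from h import *
im=cv2.imread("pics/w7.png");c=get_calibration("wrist")
g=cv2.cvtColor(im,6)
for (u,v) in((320,58),(319,343)):
    s=g[v-12:v+13,u-12:u+13]; m=cv2.moments((s<150).astype(np.uint8),True); q=(u-12+m["m10"]/m["m00"],v-12+m["m01"]/m["m00"])
    print(q,m["m00"],ray(c,q,.006))
print(togo([.3744,.2977,.084],180))
E
```

```text
(315.2307692307692, 55.58974358974359) 39.0 [[0.37724853 0.17635855 0.006     ]]
(318.6, 343.73333333333335) 60.0 [[0.37549464 0.41972797 0.006     ]]
(array([ -0.4,   0. , 154.5]), array([ 0.002, -0.002, -0.001]))
```

Request:
send_rows:
  moves:
    - [[-0.4, 0, 40], [0.002, -0.002, -0.001], 45]
    - [[-0.4, 0, 80], [0.002, -0.002, -0.001], 45]
    - [[-0.4, 0, 120], [0.002, -0.002, -0.001], 45]
    - [[-0.4, 0, 140], [0.002, -0.002, -0.001], 45]
    - [[-0.4, 0, 150], [0.002, -0.002, -0.001], 45]
    - [[-0.4, 0, 154], [0.002, -0.002, -0.001], 45]
    - [[-0.4, 0, 154], [0.002, -0.002, -0.001], 45]
    - [[-0.4, 0, 154], [0.002, -0.002, -0.001], 0]
    - [[-0.4, 0, 154], [0.002, -0.002, -0.001], 0]
    - [[-0.4, 0, 154], [0.002, -0.002, -0.001], 0]
    - [[-0.4, 0, 154], [0.002, -0.002, -0.001], 0]
    - [[-0.4, 0, 154], [0.002, -0.002, -0.001], 0]

```text
clock: 19.07
eef_pos: [0.3753, 0.298, 0.0859]
tool_rot: [-0.707, 0.707, -0.001, 0.001]
ft_force: [0.2, -2.3, 5.8]
grip_width: 0.0232
```

```bash
python3 - <<'E'
from h import *
p,R,o=pose();print(p,o["grip_width"],o["ft_force"])
print(togo([.4708,-.2461,.22],183.26))
E
```

```text
[0.37533506 0.29800892 0.08590099] 0.023160829993393767 [ 0.16710419 -2.33428734  5.75994182]
(array([ 544. ,  -96.1, -134.2]), array([-0.003,  0.001, -0.058]))
```

Request:
send_rows:
  moves:
    - [[0, 0, -30], [0, 0, 0], 0]
    - [[0, 0, -65], [0, 0, 0], 0]
    - [[20, -4, -100], [0, 0, 0], 0]
    - [[50, -9, -134], [0, 0, 0], 0]
    - [[544, -96, -134], [0, 0, -0.058], 0]
    - [[544, -96, -134], [0, 0, -0.058], 0]
    - [[544, -96, -134], [0, 0, -0.058], 0]
    - [[544, -96, -134], [0, 0, -0.058], 0]
    - [[544, -96, -134], [0, 0, -0.058], 0]
    - [[544, -96, -134], [0, 0, -0.058], 0]
    - [[544, -96, -134], [0, 0, -0.058], 0]
    - [[544, -96, -134], [0, 0, -0.058], 0]

```text
clock: 20.07
eef_pos: [0.4408, -0.0797, 0.2191]
tool_rot: [0.727, -0.686, 0.001, -0.001]
ft_force: [0.2, -0.5, -2.2]
grip_width: 0.0226
```

```bash
python3 - <<'E'
from h import *
p,R,o=pose();print(p,o["grip_width"],o["ft_force"])
print(togo([.4708,-.2461,.19],183.26))
E
```

```text
[ 0.44082075 -0.07966587  0.21906078] 0.02262947821221679 [ 0.2123066  -0.53183507 -2.24637476]
(array([167.9, -20.3,  29. ]), array([-0.003,  0.001,  0.001]))
```

Request:
send_rows:
  moves:
    - [[168, -20.3, 10], [-0.003, 0.001, 0.001], 0]
    - [[168, -20.3, 20], [-0.003, 0.001, 0.001], 0]
    - [[168, -20.3, 29], [-0.003, 0.001, 0.001], 0]
    - [[168, -20.3, 29], [-0.003, 0.001, 0.001], 0]
    - [[168, -20.3, 29], [-0.003, 0.001, 0.001], 0]
    - [[168, -20.3, 29], [-0.003, 0.001, 0.001], 0]
    - [[168, -20.3, 29], [-0.003, 0.001, 0.001], 0]
    - [[168, -20.3, 29], [-0.003, 0.001, 0.001], 0]

```text
clock: 20.73
eef_pos: [0.4705, -0.2449, 0.19]
tool_rot: [0.727, -0.686, -0.0, -0.0]
ft_force: [-0.4, -0.3, -1.2]
grip_width: 0.0226
```

```bash
python3 - <<'E'
from h import *
p,R,o=pose();print(p,o["grip_width"],R.as_matrix().round(4)[:,2])
print(togo([.4708,-.2461,.14],183.26))
im,c=wr("w8")
zb=p[2]-.0859
for b in blobs(im,"white",zb+.008,c,(150,0,490,480),200):print(b)
E
```

```text
[ 0.47054073 -0.24492668  0.19004051] 0.022597445565275074 [-5.e-04  7.e-04 -1.e+00]
(array([ 1.2, -0.2, 50. ]), array([0.   , 0.001, 0.001]))
{'px': array([319., 409.]), 'c': (467.5, -188.8), 'size': (36, 32), 'ang': 2.2}
{'px': array([314., 124.]), 'c': (474.5, -311.8), 'size': (102, 36), 'ang': -86.9}
```

View pics/w8.png

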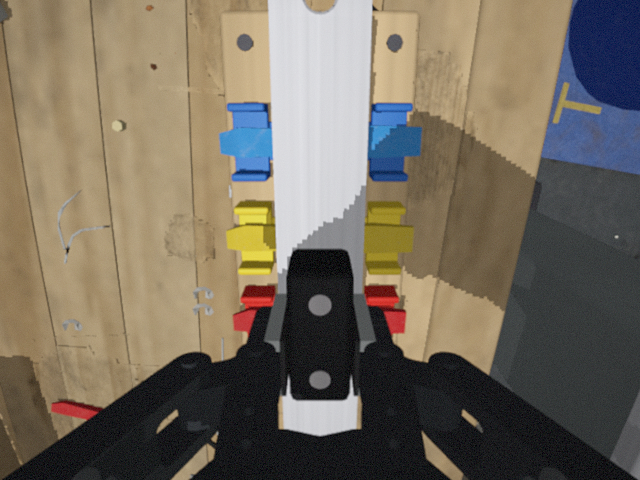

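Request:
send_rows:
  moves:
    - [[1.2, -0.2, 15], [0, 0.001, 0.001], 0]
    - [[1.2, -0.2, 30], [0, 0.001, 0.001], 0]
    - [[1.2, -0.2, 42], [0, 0.001, 0.001], 0]
    - [[1.2, -0.2, 48], [0, 0.001, 0.001], 0]
    - [[1.2, -0.2, 48], [0, 0.001, 0.001], 0]
    - [[1.2, -0.2, 48], [0, 0.001, 0.001], 0]

```text
clock: 21.28
eef_pos: [0.4712, -0.245, 0.1428]
tool_rot: [0.728, -0.686, 0.0, 0.0]
ft_force: [1.1, -0.5, -2.1]
grip_width: 0.0229
```

```bash
python3 - <<'E'
from h import *
p,R,o=pose();print(p,togo([.4708,-.2461,.13],183.26))
a=camera("top");b=camera("side")
A=cv2.resize(a[220:300,360:510],None,fx=5,fy=5,interpolation=2);B=cv2.resize(b[270:460,200:360],None,fx=2,fy=2,interpolation=2)
c=get_calibration("top")
print(blobs(a,"white",p[2]-.0859+.008,c,(370,230,500,290),60))
B=B[-200:] if 0 else B
C=np.zeros((600,760,3),np.uint8);C[:400,:750]=A[:400,:750]
cv2.imwrite("pics/t9.png",A[:,:,::-1]);cv2.imwrite("pics/s9.png",cv2.resize(b[260:470,200:360],None,fx=2.8,fy=2.8,interpolation=2)[:,:,::-1])
E
```

```text
[ 0.47123161 -0.24497148  0.14275016] (array([ 1.1,  0.5, 12.8]), array([-0.   , -0.001,  0.002]))
[{'px': array([406., 258.]), 'c': (466.5, -172.3), 'size': (120, 36), 'ang': -86.5}, {'px': array([495., 253.]), 'c': (477.9, -378.2), 'size': (75, 13), 'ang': -26.0}]
```

View pics/s9.png

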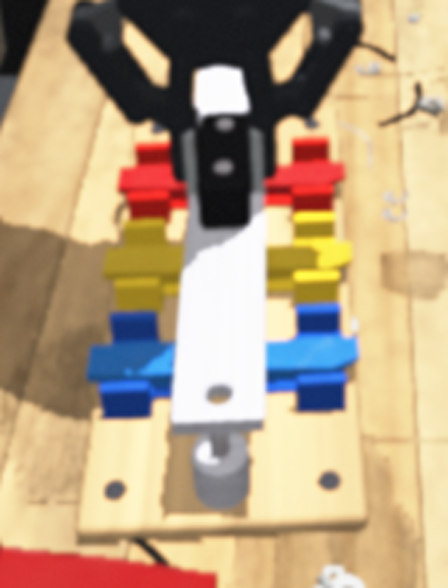

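The side crop shows the bar's near hole (218,392) just above the dowel (222,445), in line. Inserting.

Request:
send_rows:
  moves:
    - [[1.5, 0.7, 0], [0, -0.001, 0.002], 0]
    - [[1.5, 0.7, 2], [0, -0.001, 0.002], 0]
    - [[1.5, 0.7, 5], [0, -0.001, 0.002], 0]
    - [[1.5, 0.7, 8], [0, -0.001, 0.002], 0]
    - [[1.5, 0.7, 11], [0, -0.001, 0.002], 0]
    - [[1.5, 0.7, 14], [0, -0.001, 0.002], 0]
    - [[1.5, 0.7, 17], [0, -0.001, 0.002], 0]
    - [[1.5, 0.7, 20], [0, -0.001, 0.002], 0]
    - [[1.5, 0.7, 20], [0, -0.001, 0.002], 0]

```text
clock: 22.13
eef_pos: [0.4707, -0.247, 0.1225]
tool_rot: [0.727, -0.687, 0.0, -0.0]
ft_force: [0.5, 0.1, -2.7]
grip_width: 0.0225
```

```bash
python3 - <<'E'
from h import *
p,R,o=pose();print(p,o["ft_force"],o["ft_torque"],togo([.4708,-.2461,.1175],183.26))
E
```

```text
[ 0.47069743 -0.24703557  0.12247787] [ 0.51403431  0.14480138 -2.6787004 ] [ 0.00886719  0.02890253 -0.02560702] (array([-0.9, -0.2,  5. ]), array([-0.   ,  0.   , -0.001]))
```

Underside is at ~37 mm with no contact force, so both dowels are in the holes. Seat it.

Request:
send_rows:
  moves:
    - [[-0.5, 0, 2], [0, 0, 0], 0]
    - [[-0.5, 0, 4], [0, 0, 0], 0]
    - [[-0.5, 0, 6], [0, 0, 0], 0]
    - [[-0.5, 0, 7], [0, 0, 0], 0]
    - [[-0.5, 0, 7], [0, 0, 0], 0]

```text
clock: 22.55
eef_pos: [0.4706, -0.2465, 0.1179]
tool_rot: [0.727, -0.687, 0.001, -0.0]
ft_force: [-5.1, 2.5, 13.8]
grip_width: 0.0228
```

```bash
python3 - <<'E'
from h import *
p,R,o=pose();print(p,o["ft_force"],o["ft_torque"])
E
```

```text
[ 0.47060735 -0.24645793  0.1178707 ] [-5.12741272  2.54627486 13.84555866] [ 0.64128595  1.12903886 -0.01033266]
```

Seated at TCP z 117.9 as predicted, with 14 N of contact. Release and retreat.

Request:
send_rows:
  moves:
    - [[0, 0, 0], [0, 0, 0], 45]
    - [[0, 0, 0], [0, 0, 0], 45]
    - [[0, 0, 0], [0, 0, 0], 45]
    - [[0, 0, -5], [0, 0, 0], 45]
    - [[0, 0, -20], [0, 0, 0], 45]
    - [[0, 0, -50], [0, 0, 0], 45]
    - [[0, 0, -90], [0, 0, 0], 45]
    - [[0, 0, -120], [0, 0, 0], 45]
    - [[-40, 0, -150], [0, 0, 0], 45]
    - [[-80, 0, -150], [0, 0, 0], 45]
    - [[-100, 0, -150], [0, 0, 0], 45]
    - [[-100, 0, -150], [0, 0, 0], 45]

```text
clock: 23.55
eef_pos: [0.4645, -0.143, 0.2691]
tool_rot: [0.728, -0.685, 0.001, -0.001]
ft_force: [-0.4, -0.2, 0.2]
grip_width: 0.0446
```

```bash
python3 - <<'E'
from h import *
p,R,o=pose();print(p,o["ft_force"],o["clock"])
im,c=wr("w10")
for b in blobs(im,"white",.04,c,(0,0,640,480),300):print(b)
b=camera("side")
S=cv2.resize(b[250:460,200:360],(457,600),interpolation=2)
cv2.imwrite("pics/s10.png",np.hstack([S,cv2.resize(im,(343,257))if 0 else cv2.copyMakeBorder(cv2.resize(im,(343,257)),0,343,0,0,0)])[:,:,::-1])
E
```

```text
[ 0.46450688 -0.1429975   0.26905451] [-0.42336383 -0.17121688  0.2290566 ] 23.55
{'px': array([620., 390.]), 'c': (163.8, 27.7), 'size': (202, 66), 'ang': -69.2}
{'px': array([318., 236.]), 'c': (464.4, -128.3), 'size': (36, 29), 'ang': 3.5}
{'px': array([320.,  94.]), 'c': (469.8, -228.5), 'size': (141, 37), 'ang': -86.9}
```

View pics/s10.png

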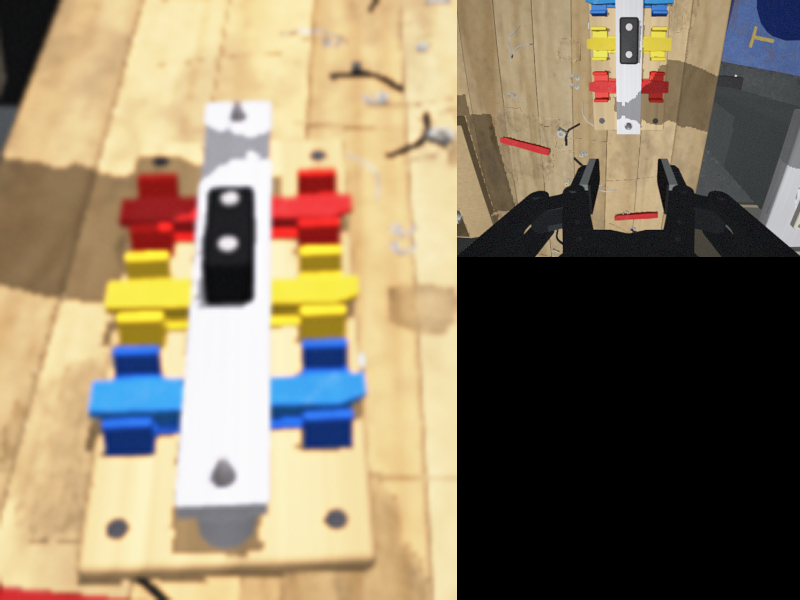

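The bar is down, with both dowels showing through its holes at (237,112) and (222,472). The levers are centred and nothing touches. Handing in.

```bash
python3 - <<'E'
from workcell import order
print(order.job_done())
E
```

```text
the job is handed in; nothing more can be done
None
```

I put the yellow, red and blue levers in their own cradles, fitted the bar over both dowels and released it. I handed the job in at about 24 s of the 106 s; no verdict was reported.

- **Levers:** the wrist view after placing shows each one centred to about 1–2 mm and straight to under 1°. The red lever used was the 122 mm one; the two 86–89 mm red strips are decoys and were left alone.
- **Bar:** it bottomed out with 14 N of contact at a tool height of 117.9 mm, which matches an underside 32 mm above the bench. The side view shows both dowels through the holes.
- **Robot:** the gripper is clear, and the wrist force reads about zero.
- **Screwdrivers:** they looked undisturbed when I picked up the bar. I did not measure them again at the end.
- **Failed step:** my first grasp of the red lever closed on top of it because the tool was too high. The lever had not moved, and the second grasp, lower down, held.

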